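# Seat the blue cell in the yellow test dock

## Task

Put the blue battery cell into the well of the test dock with the yellow collar: hold the cell leaning by about 20 degrees, lower its bottom edge into the mouth of the well first, then straighten it and slide it fully home, upright, before letting go. Leave the red and grey cells standing where they are.

Things in the scene. Friction and masses are not known exactly. Their poses are not given: they have to be found in the camera images.
- cell_blue_center (a point): Centre (half-way up) of the blue-wrapped cylindrical battery cell: 33 mm diameter, 91 mm tall, 0.2 kg, white band and steel nub at the top. It stands upright, loose on the bench, its underside 45.5 mm below this point; z runs along the cell towards the nub. Its lower 26 mm go into the dock: hold it by its upper half, e.g. 62 mm above its underside.
- cell_blue_base (a point): Centre of the flat underside of the blue cell, 45.5 mm below its centre; z axis along the cell towards the nub.
- dock_yellow_well (a point): Centre of the well's mouth in the yellow-collared test dock, at the collar's top, 38 mm above the bench; z points up. Collar: 6 mm high funnel, inside 50 mm wide at the mouth, 37 mm below. Then a round bore, 37 mm wide, 20 mm more down to a flat floor 26 mm below this point. Dock: fixed low cream box, 32 mm high, from x = -35 (well end) to +85 mm (display end), y = -42 to +42 mm.
- dock_black_well (a point): The same point of a second dock of the same shape and size with a black collar: not to be used.
- cell_red_center (a point): Centre of a red-wrapped cell of the same shape and size, standing loose on the bench: leave it.
- cell_grey_center (a point): Centre of a grey-wrapped cell of the same shape and size, standing loose on the bench: leave it.
Not all that is in view belongs to the job. Of the things like the part that bears cell_blue_center, leave any that is green; of the rest the larger one is meant.

How it is judged:
On the way, in this order (a step that is already met when the one before it is completed fails the run):
1. blue cell leaning over 10 degrees with its low edge in the yellow dock's mouth (centre of its underside within 20 mm of the well's axis, at most 2 mm above the mouth) (angle between cell_blue_base's own z axis and vertical above 0.18 rad and horizontal distance between cell_blue_base and dock_yellow_well below 0.02 m and z of cell_blue_base in the frame of dock_yellow_well below 0.002 m), for 0.1 s.
2. the blue cell, still held, is upright within 10 degrees and down to within 10 mm of the well's floor (angle between cell_blue_base's own z axis and vertical below 0.175 rad and horizontal distance between cell_blue_base and dock_yellow_well below 0.012 m and z of cell_blue_base in the frame of dock_yellow_well below -0.016 m and contact force between the fingers and cell_blue above 0.5 N), for 0.1 s.
At the end, for the whole second after the job is handed in: The blue cell stands released in the well of the yellow-collared dock: upright within 10 degrees, its underside within 12 mm of the well's axis and within 6 mm of the well's floor; the red and grey cells are within 30 mm of where they started (horizontal distance between cell_blue_base and dock_yellow_well below 0.012 m and z of cell_blue_base in the frame of dock_yellow_well below -0.02 m and angle between cell_blue_base's own z axis and vertical below 0.175 rad and distance of each of cell_red_center, cell_grey_center from where it was at the start of the episode below 0.03 m); the robot touches nothing.
It fails at once if the red or grey cell is tipped over or pushed by more than 30 mm (angle between any of cell_red_center, cell_grey_center's own z axis and vertical above 0.5 rad or distance of any of cell_red_center, cell_grey_center from where it was at the start of the episode above 0.03 m).
It also fails if it takes over 42 s, if anything falls off the work surface, if the arm or the gripper's body presses on something with over 40 N, if the wrist force passes 120 N, or if a joint passes its speed limit or range.

## Robot

A 6-joint arm with a two-finger parallel gripper is mounted at the origin on the work surface. World frame = base frame: x ahead of the robot, y to its left, z up, the work surface at z = 0. Lengths are in m, angles in rad, forces in N, time in s.
With the tool pointing down it reaches from about 0.375 to 0.925 m from the base axis. Payload 5.7 kg.
Tool frame: the origin (TCP) lies between the finger pads; the fingertips stand 14 mm ahead of it and the grasp point (between the pads) lies 5 mm behind it; z points along the fingers, y is the line along which they close (so a half turn about z gives the same grasp; the last joint's range is limited). The gripper opens to 85 mm and grips with 20 to 120 N. Pads are 22 mm wide; open, the fingers measure 114 mm over their backs; the gripper's body (76 mm by 85 mm) begins 54 mm behind the grasp point. The pads swing forward as they close: fully open they stand 13 mm farther back than shut.
Start: joints at [-1.428, 0.359, 1.51, -0, 1.272, -0.115], TCP at [0.153, -0.58, 0.245] pointing down, gripper open.
Joint ranges: [-2.97, 2.97], [-1.01, 2.36], [0.21, 2.38], [-0.96, 4.11], [0.2, 2.71], [-2.98, 2.98]. Speed limits (rad/s): [2.39, 2.39, 3.14, 3.14, 3.14, 3.14].

## Interface

Orientations are given as a rotation vector (axis times angle).
In Python, from workcell import manip gives the robot as it stands. Calls block until the motion is done:
- manip.move_pose(position, orientation): joint-space move of the TCP to a pose.
- manip.move_straight(position, velocity=0.15, frame=None, f_stop=None): straight line of the TCP; frame=None keeps the orientation; velocity is the mean speed in m/s. With f_stop (N) it stops when the force on the tool has changed by that much, and returns True; else False.
- manip.goto_joints(angles): joint-space move.
- manip.grip(opening, f_grip=None): opening from 0.0 (shut) to 1.0 (fully open); f_grip is the grip in N (None keeps the last); returns when the fingers have stopped.
- manip.pause(seconds).
- manip.ik(position, orientation): joint angles nearest the present ones, or None.
- manip.observe(): the state.
- manip.get_image(name): name is "scene" or "top" or "wrist"; returns (picture, depth): 384x512x3 uint8, red, green, blue; 384x512 float32, m along the optical axis (not along the pixel's ray), 0 where there is no reading.
- manip.camera_params(name): a dict with "intrinsics" (3x3 intrinsics, pixels), "view" (4x4, takes a point from world to camera coordinates); the wrist camera has in their place "hand_eye" (4x4, takes a point from camera to tool coordinates, whose origin is the TCP and whose axes are the flange's). Camera axes: x right, y down, z forward; pixel columns grow to the right and rows downward; lengths in m; the calibration is good to about 2 mm. The wrist camera is an equidistant fisheye: a pixel r from the principal point sees the ray r / f radians off the axis. A picture is of the moment at which its call begins: read the wrist's pose just before it. camera_params takes no time and is no camera call.
A pose or a line that the arm cannot do raises manip.Unreachable and nothing moves.
- manip.sign_off(): hands the job in; it is judged then, once.
The state is a dict: "t": time; "joints": joint angles; "joint_vel": joint speeds; "joint_efforts": joint torques, N m; "position": TCP position; "ee_rot": TCP orientation; "ft_force": force on the tool from outside, world axes, zero at the start; "wrist_torque": the same for the moment, N m; "grip_width": opening from 0.0 (shut) to 1.0 (fully open); "finger_force": force on a finger pad.
Only numpy, scipy, OpenCV 4.12 (cv2) and the standard library are available. Lean on these libraries where they do the work, as an engineer would, in place of code of your own. Each camera call takes 0.05 s, during which the arm holds its last target. There are 200 camera calls.

## Working session

There is one attempt and no reset: what is moved stays moved. The work goes in short steps, each a Python script; the robot and the scene stay as the last script left them, time stands still between calls to the robot, and variables do not carry over. Pictures are saved under pics/ and viewed, at most 10 in all, crops included, and the job is handed in when it is done.

```bash
mkdir -p pics; ls
cat > h.py <<'E'
import numpy as np, cv2
from workcell import manip
def grab(n,tag):
    im,d=manip.get_image(n); cv2.imwrite(f'pics/{tag}.png',im[:,:,::-1]); np.save(f'pics/{tag}.npy',d)
    return im,d
def world(n,u,v,z):
    p=manip.camera_params(n);K=np.array(p['intrinsics']);V=np.array(p['view'])
    pc=np.array([(u-K[0,2])/K[0,0]*z,(v-K[1,2])/K[1,1]*z,z,1])
    return (np.linalg.inv(V)@pc)[:3]
E
python3 - <<'E'
from h import *
grab('top','top0');grab('scene','scene0')
for n in('top','scene'):
    p=manip.camera_params(n);print(n,np.round(p['intrinsics'],1),np.round(p['view'],3))
s=manip.observe();print(s['t'],s['ee_rot'],s['position'])
a=cv2.imread('pics/top0.png');b=cv2.imread('pics/scene0.png')
E
```

```text
pics
top [[449.2   0.  255.2]
 [  0.  449.2 186.2]
 [  0.    0.    1. ]] [[ 0.022 -0.999 -0.023 -0.01 ]
 [-0.989 -0.019 -0.148  0.509]
 [ 0.147  0.026 -0.989  1.023]
 [ 0.     0.     0.     1.   ]]
scene [[473.6   0.  252. ]
 [  0.  473.6 192.7]
 [  0.    0.    1. ]] [[ 0.715  0.699 -0.019 -0.369]
 [ 0.41  -0.442 -0.798 -0.154]
 [-0.566  0.562 -0.603  1.448]
 [ 0.     0.     0.     1.   ]]
0.1 [-3.11386048e+00 -4.03602305e-01  4.89970521e-05] [ 0.15286944 -0.57958972  0.24452925]
```

View pics/top0.png

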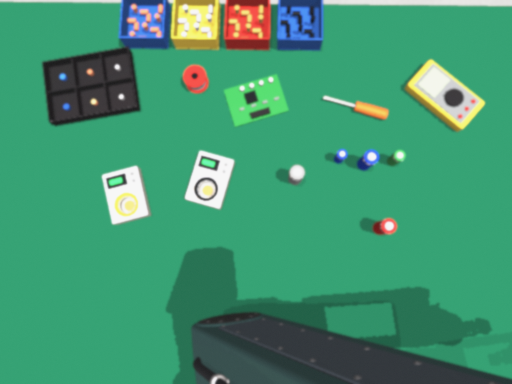

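View pics/scene0.png

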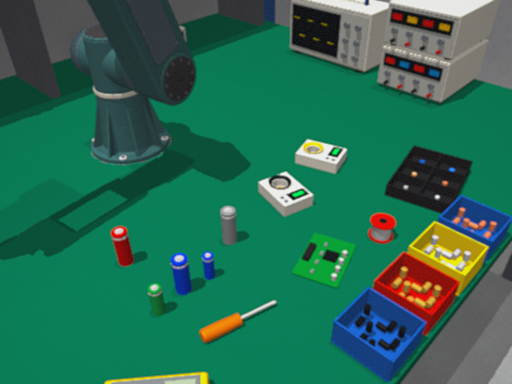

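Top view: there are three candidates, the large blue cell (370,158), a small blue one (342,155) and a green one (399,156). Green is excluded and the larger blue is meant, so the target is (370,158). The yellow dock's well is at about (126,205), the black dock's at (206,189), the grey cell at (297,174) and the red cell at (387,227). Next I'll confirm in enlarged crops.

Run:
```python
import cv2,numpy as np
a=cv2.imread('pics/top0.png')
c1=cv2.resize(a[135:185,320:420],None,fx=8,fy=8,interpolation=cv2.INTER_CUBIC)[:, :]
c2=cv2.resize(a[160:230,90:160],None,fx=8,fy=8,interpolation=cv2.INTER_CUBIC)
out=np.zeros((600,800,3),np.uint8);out[:300,:600]=cv2.resize(c1,(600,300));out[300:,:300]=cv2.resize(c2,(300,300))
b=cv2.imread('pics/scene0.png');out[300:,320:]=cv2.resize(b[235:325,130:274-14+14],(480,300));cv2.imwrite('pics/crop1.png',out)
from h import world
d=np.load('pics/top0.npy')
for n,u,v in[('blueTop',371,157),('small',342,154),('green',399,155),('grey',297,172),('red',388,226),('well',126,205)]:
    z=d[v-1:v+2,u-1:u+2];print(n,np.round(world('top',u,v,np.median(z)),4))
```

```text
blueTop [ 0.5728 -0.2596  0.0901]
small [ 0.5851 -0.1996  0.0611]
green [ 0.5834 -0.3287  0.0684]
grey [ 0.5355 -0.0937  0.0896]
red [ 0.4185 -0.2945  0.0897]
well [0.4612 0.3136 0.0108]
```

View pics/crop1.png

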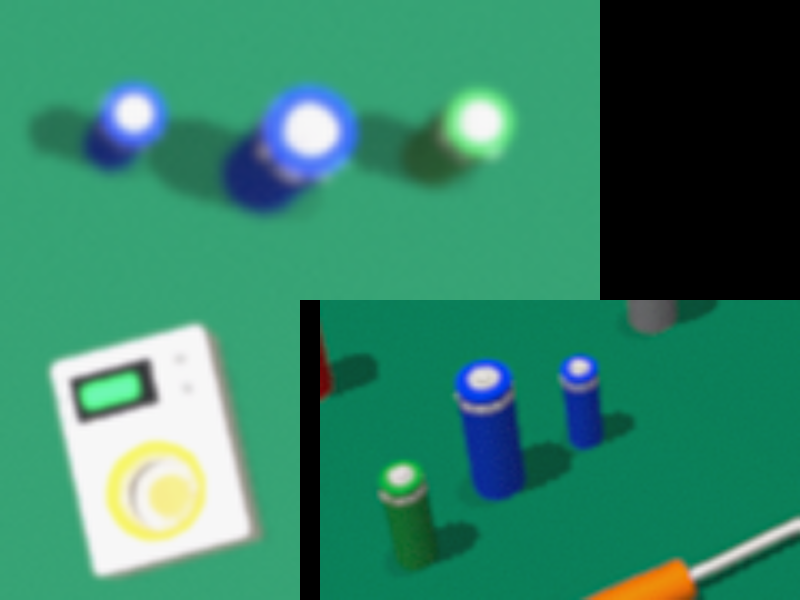

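The crop confirms it: the large blue cell (top at 371.7,156.7; measured height 90 mm, correct for a 91 mm cell) stands between the small blue and the green one. The yellow collar is centred at (126.2,204.6). Next I'll move above the dock for a wrist view, then above the cell.

```bash
cat >> h.py <<'E'
from scipy.spatial.transform import Rotation as Rn
def ray(n,u,v,z):
    a,b=world(n,u,v,.2),world(n,u,v,1.);t=(z-a[2])/(b[2]-a[2]);return a+t*(b-a)
def down(yaw):  # closing axis y at angle yaw in world
    y=np.array([np.cos(yaw),np.sin(yaw),0]);z=np.array([0,0,-1.]);return np.c_[np.cross(y,z),y,z]
def rv(R): return Rn.from_matrix(R).as_rotvec()
def wray(u,v,z,pos,rot):
    p=manip.camera_params('wrist');K=np.array(p['intrinsics']);H=np.array(p['hand_eye'])
    a,b=(u-K[0,2])/K[0,0],(v-K[1,2])/K[1,1];r=np.hypot(a,b);s=np.sin(r)/r if r>1e-9 else 1
    R=Rn.from_rotvec(rot).as_matrix();d=R@H[:3,:3]@np.array([a*s,b*s,np.cos(r)]);o=pos+R@H[:3,3]
    return o+(z-o[2])/d[2]*d
def wproj(P,pos,rot):
    p=manip.camera_params('wrist');K=np.array(p['intrinsics']);H=np.array(p['hand_eye'])
    R=Rn.from_rotvec(rot).as_matrix();c=H[:3,:3].T@(R.T@(np.array(P)-pos)-H[:3,3])
    r=np.arctan2(np.hypot(c[0],c[1]),c[2]);k=r/np.hypot(c[0],c[1]);return K[0,0]*c[0]*k+K[0,2],K[1,1]*c[1]*k+K[1,2]
E
python3 - <<'E'
from h import *
w=ray('top',126.2,204.6,.038);b=ray('top',371.7,156.7,.091);print('well',w,'blue',b)
H=np.array(manip.camera_params('wrist')['hand_eye']);print(np.round(H,3),manip.camera_params('wrist')['intrinsics'])
for yaw in np.deg2rad(np.arange(-180,180,30)):
    R=down(yaw);o=[]
    for L in(-1,1):
        # tilt: cell axis a leans toward L*y
        Rt=Rn.from_rotvec(L*np.deg2rad(20)*R[:,0]).as_matrix()@R
        q=manip.ik(w+np.array([0,0,.1]),rv(Rt));o.append(None if q is None else np.round(q,2)[[0,3,4,5]])
    q=manip.ik(w+np.array([0,0,.05]),rv(R));qb=manip.ik(b,rv(R))
    print(round(np.rad2deg(yaw)),o, None if q is None else np.round(q,2)[[0,3,4,5]], None if qb is None else np.round(qb,2)[[0,3,4,5]])
E
```

```text
well [0.45944813 0.30455274 0.038     ] blue [ 0.57328904 -0.2609781   0.091     ]
[[ 0.001 -0.95  -0.314  0.081]
 [ 1.     0.001  0.    -0.   ]
 [ 0.    -0.314  0.95  -0.128]
 [ 0.     0.     0.     1.   ]] [[297.31863964   0.         253.97563756]
 [  0.         297.31863964 184.485368  ]
 [  0.           0.           1.        ]]
-180 [array([ 0.38,  0.13,  1.4 , -2.81]), array([ 0.58, -0.35,  0.58, -2.29])] [ 0.46  0.    0.88 -2.68] [-0.54  0.    0.99  2.6 ]
-150 [None, None] None [-0.54  0.    0.99  2.08]
-120 [array([ 0.56, -0.16,  1.39,  2.71]), array([0.31, 0.41, 0.62, 2.09])] [ 0.46 -0.    0.88  2.55] [-0.54 -0.    0.99  1.56]
-90 [array([ 0.64, -0.29,  1.26,  2.33]), array([0.24, 0.46, 0.86, 1.51])] [ 0.46 -0.    0.88  2.03] [-0.54 -0.    0.99  1.03]
-60 [array([ 0.68, -0.4 ,  1.06,  1.94]), array([0.24, 0.38, 1.09, 1.09])] [ 0.46 -0.    0.88  1.51] [-0.54 -0.    0.99  0.51]
-30 [array([ 0.67, -0.45,  0.82,  1.49]), array([0.29, 0.26, 1.27, 0.71])] [0.46 0.   0.88 0.98] [-0.54  0.    0.99 -0.01]
0 [array([ 0.58, -0.35,  0.58,  0.85]), array([0.38, 0.13, 1.4 , 0.33])] [ 0.46 -0.    0.88  0.46] [-0.54 -0.    0.99 -0.54]
30 [array([ 0.44,  0.06,  0.48, -0.13]), array([ 0.47, -0.02,  1.44, -0.05])] [ 0.46  0.    0.88 -0.06] [-0.54 -0.    0.99 -1.06]
60 [array([ 0.31,  0.41,  0.62, -1.05]), array([ 0.56, -0.16,  1.39, -0.43])] [ 0.46 -0.    0.88 -0.59] [-0.54  0.    0.99 -1.58]
90 [array([ 0.24,  0.46,  0.86, -1.63]), array([ 0.64, -0.29,  1.26, -0.81])] [ 0.46 -0.    0.88 -1.11] [-0.54  0.    0.99 -2.11]
120 [array([ 0.24,  0.38,  1.09, -2.06]), array([ 0.68, -0.4 ,  1.06, -1.2 ])] [ 0.46  0.    0.88 -1.63] [-0.54 -0.    0.99 -2.63]
150 [array([ 0.29,  0.26,  1.27, -2.43]), array([ 0.67, -0.45,  0.82, -1.66])] [ 0.46 -0.    0.88 -2.16] None
```

Run:
```python
from h import *
w=ray('top',126.2,204.6,.038);b=ray('top',371.7,156.7,.091)
def look(p,yaw,z,tag):
    manip.move_pose([p[0],p[1],z],rv(down(yaw)));manip.pause(.15);s=manip.observe()
    im,d=grab('wrist',tag);np.savez(f'pics/{tag}_s.npz',p=s['position'],r=s['ee_rot']);print(tag,s['t'],s['position'])
    u,v=wproj(p,s['position'],s['ee_rot']);print('pred',u,v,'ft',s['ft_force']);return im
i1=look(w,np.arctan2(w[1],w[0]),.20,'wdock')
i2=look(b,0,.25,'wblue')
cv2.imwrite('pics/w.png',np.vstack([cv2.resize(i[60:320,60:452,::-1],(450,299)) for i in(i1,i2)]))
cv2.imwrite('pics/wdock2.png',cv2.resize(i1[:,:,::-1],(800,600)))
```

```text
wdock 3.525 [0.45978566 0.30415278 0.19998939]
pred 252.8969727771279 169.8890714068785 ft [ 0.11395147 -0.09188991 -0.68650931]
wblue 5.8083 [ 0.57352384 -0.25994691  0.24996531]
pred 252.9704238587085 172.70994004347958 ft [1.02139648 1.12441343 0.09078101]
```

View pics/wdock2.png

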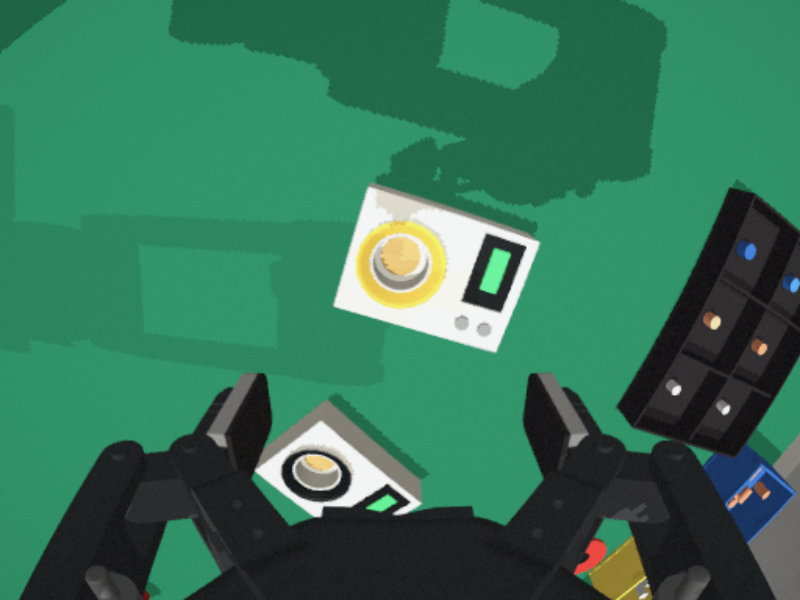

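View pics/wblue.png

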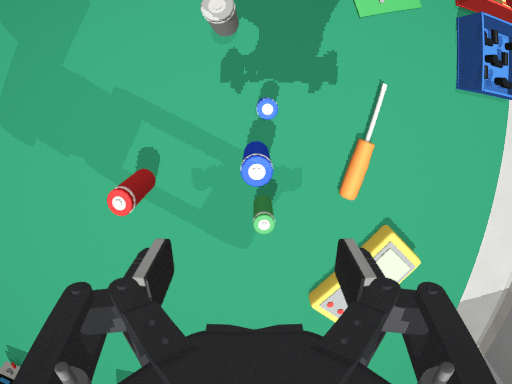

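In the wrist views, the yellow collar is at about (256.6,169) in native pixels and the blue cell's top is at about (257,172). Both are within about 4 px of the prediction. I'll refine with an ellipse fit.

Run:
```python
from h import *
for tag,z in(('wdock',.038),('wblue',.091)):
    s=np.load(f'pics/{tag}_s.npz');im=cv2.imread(f'pics/{tag}.png');hsv=cv2.cvtColor(im,cv2.COLOR_BGR2HSV)
    x0,y0,r=(257,169,34) if tag=='wdock' else (257,172,20)
    c=hsv[y0-r:y0+r,x0-r:x0+r]
    if tag=='wdock': m=cv2.inRange(c,(18,120,120),(35,255,255))
    else: m=cv2.inRange(c,(100,100,200),(130,255,255))|cv2.inRange(c,(0,0,200),(180,60,255))
    cs,_=cv2.findContours(m,cv2.RETR_EXTERNAL,cv2.CHAIN_APPROX_NONE);k=max(cs,key=cv2.contourArea)
    e=cv2.fitEllipse(cv2.convexHull(k));u,v=e[0][0]+x0-r,e[0][1]+y0-r
    P=wray(u,v,z,s['p'],s['r'])
    print(tag,u,v,e[1],P,'dia',[np.linalg.norm(wray(u+a,v,z,s['p'],s['r'])-P)*2 for a in(e[1][0]/2,e[1][1]/2)])
    cc=im[y0-r:y0+r,x0-r:x0+r].copy();cc=cv2.resize(cc,(400,400));cv2.ellipse(cc,((e[0][0]*200/r,e[0][1]*200/r),(e[1][0]*200/r,e[1][1]*200/r),e[2]),(0,0,255),1);cv2.imwrite(f'pics/e_{tag}.png',cc)
cv2.imwrite('pics/e.png',np.hstack([cv2.imread('pics/e_wdock.png'),cv2.imread('pics/e_wblue.png')]))
```

```text
wdock 256.10486221313477 169.08377838134766 (55.198081970214844, 56.86594009399414) [0.46121595 0.30732775 0.038     ] dia [np.float64(0.055943118486272383), np.float64(0.057644720627355144)]
wblue 256.18991470336914 170.269437789917 (31.411914825439453, 32.18095397949219) [ 0.57650615 -0.25842871  0.091     ] dia [np.float64(0.031471070679211205), np.float64(0.03224333555573535)]
```

View pics/e.png

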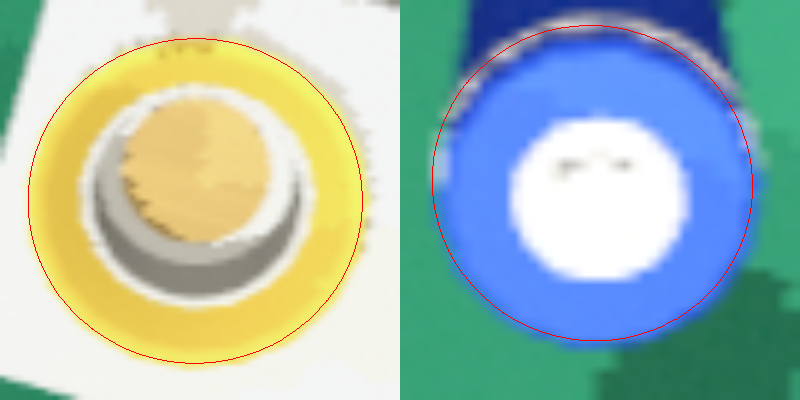

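Reading the crop, the collar centre is (256.6,169.0) and the cap centre is (257.1,171.2). The sizes match (57 mm outer collar, 32 mm cap). Now I'll grasp the cell.

Run:
```python
from h import *
sd=np.load('pics/wdock_s.npz');sb=np.load('pics/wblue_s.npz')
W=wray(256.6,169.0,.038,sd['p'],sd['r']);B=wray(257.1,171.2,.091,sb['p'],sb['r']);print('W',W,'B',B)
Wt=ray('top',126.2,204.6,.038);Bt=ray('top',371.7,156.7,.091)
b=(B+Bt)/2;print('b',b)
manip.grip(1.0)
manip.move_pose([b[0],b[1],.16],rv(down(0)))
print(manip.move_straight([b[0],b[1],.057],velocity=.12,f_stop=12))
s=manip.observe();print(s['position'],s['ft_force'],s['t'])
manip.grip(0.0,50)
s=manip.observe();print('grip',s['grip_width'],s['finger_force'],s['position'],s['ft_force'])
np.savez('pics/grasp.npz',p=s['position'],b=b,W=W,Wt=Wt)
manip.move_straight([b[0],b[1],.20],velocity=.15);manip.pause(.1)
s=manip.observe();im,d=grab('wrist','held');np.savez('pics/held_s.npz',p=s['position'],r=s['ee_rot'])
print(s['t'],s['finger_force'],s['grip_width'],s['ft_force'])
```

```text
W [0.46158393 0.30767727 0.038     ] B [ 0.57742215 -0.25939361  0.091     ]
b [ 0.57535559 -0.26018585  0.091     ]
False
[ 0.57610549 -0.26062911  0.05793018] [ 0.41443414 -0.75187809 -0.55904716] 7.5333
grip 0.3724173583114972 49.27317202091217 [ 0.57562395 -0.26029638  0.05748615] [-0.66296351 -0.23988627  4.32585662]
9.2667 49.60489511489868 0.37361561300453694 [ 0.06960446  0.05274408 -1.73804082]
```

View pics/held.png

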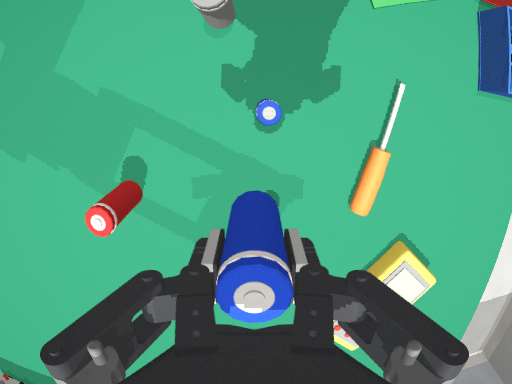

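The cell is held, with its nub at about (254,296) and its lower end at about (254,192). I'll overlay the modelled cell to get its offset along tool x.

Run:
```python
from h import *
s=np.load('pics/held_s.npz');R=Rn.from_rotvec(s['r']).as_matrix()
im=cv2.resize(cv2.imread('pics/held.png')[175:335,190:320],None,fx=3.6,fy=3.6,interpolation=cv2.INTER_CUBIC)
out=[]
th=np.linspace(0,2*np.pi,60)
for dx in(-.003,.003):
    a=im.copy()
    for zt,rad,c in((-.0335,.0165,(0,0,255)),(.0575,.0165,(0,255,255))):
        pts=[wproj(s['p']+R@np.array([dx+rad*np.cos(t),rad*np.sin(t),zt]),s['p'],s['r']) for t in th]
        q=((np.array(pts)-[190,175]+.5)*3.6).astype(np.int32);cv2.polylines(a,[q],True,c,1)
        print(dx,zt,np.min(pts,0),np.max(pts,0))
    out.append(a[:, 40:440])
cv2.imwrite('pics/fit.png',np.hstack(out))
```

```text
-0.003 -0.0335 [212.35100515 274.77260747] [291.96645487 332.91262832]
-0.003 0.0575 [228.7610536  193.77596259] [276.93304309 237.62036044]
0.003 -0.0335 [211.26217771 261.90156231] [292.99520857 323.78102785]
0.003 0.0575 [228.49458669 185.1923875 ] [277.19542295 230.08411079]
```

View pics/fit.png

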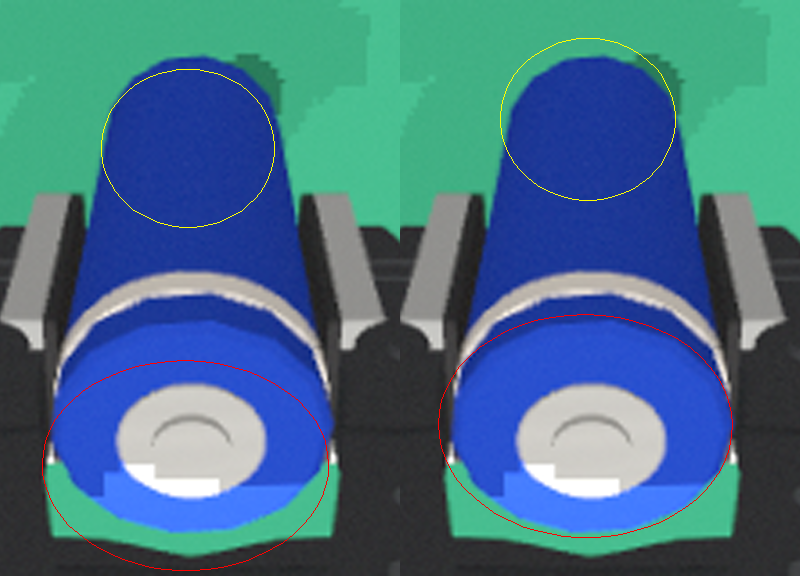

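Against the overlay, the cell sits straight in the grasp to within about 1 mm along tool x. Its sideways shift of about 1 mm in the image is wrist calibration bias, since the grasp centres it, so I'll correct the well estimate for it. Next I'll insert it leaning.

```bash
cat >> h.py <<'E'
C=np.array([.4605,.3066,.038]);YAW=np.arctan2(.3066,.4605)
def pose(off,z,lean):  # base offset along lean dir, z relative to mouth
    R=down(YAW);d=R[:,1];Rt=Rn.from_rotvec(np.deg2rad(lean)*R[:,0]).as_matrix()@R
    base=C+off*d+[0,0,z];return base-.0575*Rt[:,2],rv(Rt)
def rep(m):
    s=manip.observe();R=Rn.from_rotvec(s['ee_rot']).as_matrix();b=s['position']+.0575*R[:,2]-C
    print(m,round(s['t'],2),'base',np.round(b*1e3,1),'lean',round(np.degrees(np.arccos(-R[2,2])),1),'F',np.round(s['ft_force'],1),'ff',round(float(s['finger_force']),1))
E
python3 - <<'E'
from h import *
p,r=pose(-.003,.09,20);manip.move_pose(p,r);rep('above')
p,r=pose(-.003,.012,20);manip.move_straight(p,.15);rep('near');manip.pause(.1)
grab('scene','lean')
p,r=pose(-.003,-.002,20);print(manip.move_straight(p,.03,f_stop=12));manip.pause(.3);rep('edge in')
a=cv2.imread('pics/lean.png');cv2.imwrite('pics/leanc.png',cv2.resize(a[60:220,220:420],(800,640))[:600])
E
```

```text
above 11.42 base [-1.7 -2.6 90.1] lean 20.0 F [-0.3 -0.1 -0.6] ff 49.7
near 12.08 base [-2.  -1.7 12.4] lean 20.0 F [ 0.7  0.3 -1.6] ff 49.7
False
edge in 13.15 base [-2.4 -1.6 -1.9] lean 20.0 F [-0.4  0.2 -1.5] ff 49.7
```

View pics/leanc.png

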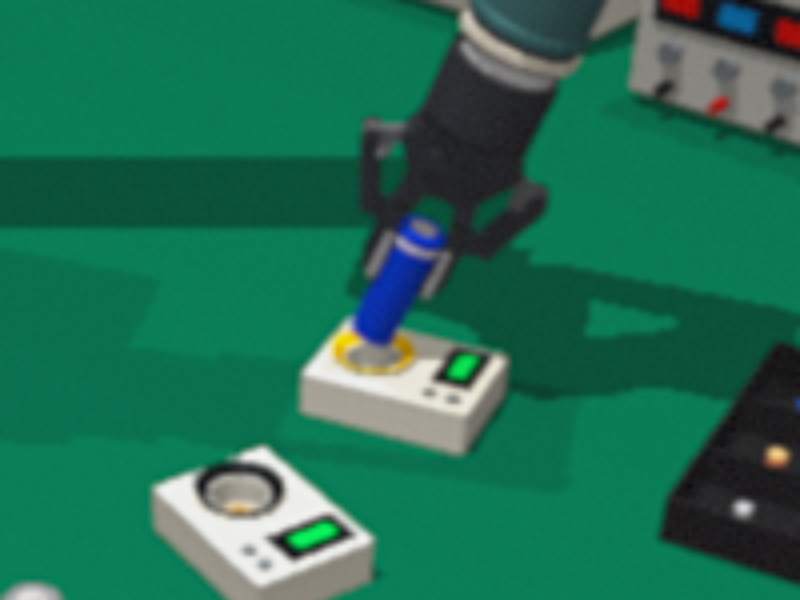

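The scene view (taken 12 mm above the mouth) shows the leaning cell over the yellow collar. The edge then went in without contact force. Next I'll straighten it and lower it with a force guard.

Run:
```python
from h import *
for off,l in((-.002,13),(-.001,6),(0,0)):
    p,r=pose(off,-.002,l);st=manip.move_straight(p,.05,frame=r,f_stop=20)
    if st: print('stop',l)
rep('upright')
p,r=pose(0,-.0255,0);st=manip.move_straight(p,.03,f_stop=15);rep(f'down {st}')
```

```text
upright 13.97 base [-0.  -0.1 -2.1] lean 0.1 F [-0.1  0.8 -1.6] ff 52.4
down False 14.91 base [  0.    0.  -25.6] lean 0.0 F [ 0.3  0.2 -2.3] ff 52.7
```

Run:
```python
from h import *
manip.pause(.3)
p,r=pose(0,-.027,0);print(manip.move_straight(p,.02,f_stop=4));rep('seat')
manip.grip(.9);rep('open')
p,r=pose(0,.10,0);manip.move_straight(p,.12);manip.pause(.3);rep('up')
a,_=grab('scene','end');cv2.imwrite('pics/endc.png',cv2.resize(a[60:270,100:380,::-1],(800,600)))
```

```text
False
seat 15.46 base [  0.1   0.1 -25.7] lean 0.0 F [-3.4 -2.7 11.8] ff 54.1
open 15.97 base [ -0.1  -0.  -27.2] lean 0.0 F [-0.4 -0.3  0.2] ff 0.0
up 17.48 base [-0.3 -0.1 99.5] lean 0.1 F [-0.3 -0.8 -0.8] ff 0.0
```

View pics/endc.png

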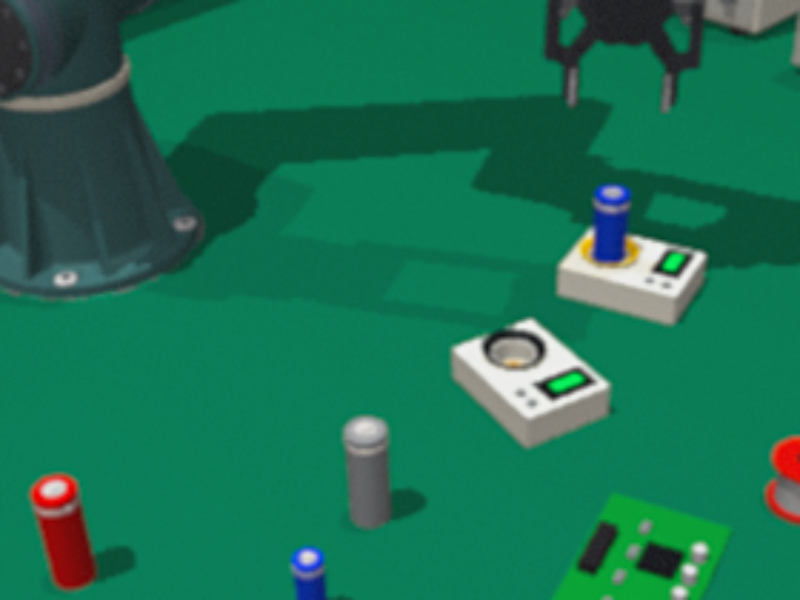

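The blue cell stands upright and seated in the yellow dock (crop pixel 612,225). The gripper is clear, and the red and grey cells are where they were.

```bash
python3 -c "
from workcell import manip
print(manip.sign_off())"
```

```text
the job is handed in; nothing more can be done
None
```

The blue cell went in leaning 20 degrees, was straightened and seated in the yellow-collared dock, then released; red and grey were left standing, and I handed the job in (no verdict was shown).

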